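# Lay the painting trays

## Robot

A 6-joint arm with a two-finger parallel gripper is mounted at the origin on the work surface. World frame = base frame: x ahead of the robot, y to its left, z up, the work surface at z = 0. Lengths are in m, angles in degrees, forces in N, time in s.
With the tool pointing down it reaches from about 0.4 to 0.825 m from the base axis. Payload 7 kg.
Tool frame: the origin (TCP) lies midway between the tips of the shut fingers; the grasp point (between the pads) lies ctrl.grasp_offset behind it (ctrl.grasp_offset is the distance from the TCP to the grasp point, in m); z points along the fingers, y is the line along which they close (so a half turn about z gives the same grasp; the last joint's range is limited). The gripper opens to 88 mm and grips with 3 to 60 N. Pads are 19 mm wide; open, the fingers measure 130 mm over their backs; the gripper's body (78 mm by 193 mm) begins 47 mm behind the grasp point.
Start: joints at [87.267, 20.546, 0.682, 0, -70.136, -16.507], TCP at [0.222, 0.637, 0.227] pointing down, gripper open.
Joint ranges: [-176.03, 176.03], [-82.01, 121.73], [-58.28, 71.71], [-173.87, 95.51], [-174.79, -0.11], [-173.66, 173.66]. Speed limits (degrees/s): [136.94, 136.94, 172.46, 180, 180, 180].

## Interface

Orientations are given as [roll, pitch, yaw] about the fixed x, y, z axes, in that order (R = Rz(yaw) Ry(pitch) Rx(roll)).
In Python, from plant import ctrl gives the robot as it stands. The module is installed in compiled form; this text tells all that it offers.
- The arm moves only by the tool send_rows, never from a script. Its argument "increments" is a list that holds one entry, the list of rows, each a list of 4 numbers: the shift along the world's x, y, z normalised to -1 to 1, where 1 is 0.2 m, then the turn about the world's z normalised to -1 to 1, where 1 is 1.5 rad. In form: [[[x, y, z, roll], ...]]. A call has 1 to 12 rows; each row is the pose to reach, as a shift and turn from the pose commanded when the call began; what a row does not reach only later rows make up. A row lasts 1/8 s, in which the tool goes at most 62.5 mm and 10.7 degrees, less where a joint would pass 70% of its speed; a pose out of reach is approached as far as the arm can. A call with a number of a shift or a turn outside -1 to 1 is refused whole. A call with a gripper value outside its range is refused whole. "jaw" is the opening, from 0 (shut) to 1 (fully open), set as the call begins (left out, the last holds). The fingers move at their own pace and stop on an object; the grip force is fixed at half the most. Time passes only in rows, so rows that repeat a pose let the fingers close. It gives the time, the measured TCP pose, the force, the opening and the grip force at its end, in the units of the state.
- ctrl.get_obs(): the state, without advancing time (a new reading comes with each control period).
- ctrl.snapshot(name): name is "scene" or "top"; returns the picture (384x512x3 uint8, red, green, blue); there is no depth.
- ctrl.calibration(name): a dict with "mtx" (3x3 intrinsics, pixels), "k1" (the pictures are not rectified: a ray, as slopes to the right and down, at radius r is drawn at 1 + k1 r^2 times it, then the intrinsics apply), "eye" and "attitude" of the camera in the world. Camera axes: x right, y up, looking along -z (the intrinsics and any distortion apply to the point x, -y, -z); pixel columns grow to the right and rows downward; lengths in m; the calibration is good to about 2 mm. A picture is of the moment at which its call begins. calibration takes no time and is no camera call.
- ctrl.close_job(): hands the job in; it is judged then, once.
Trained networks look in the newest picture that a camera, given by its name, has taken for a name from the list of things; names that differ only in an ending like _2 or _b are one class to them, and where a whole thing is asked for, a point or a joint stands for the part that bears it (a point fixed in the world has none). Each returns a list of dicts, best first, with "conf" (0 to 1); they miss things now and then, are a little off and sometimes report something else, mostly with a low value. They report only what shows in the picture. A call takes as long as a camera call. They do not tell look-alikes from the thing itself.
- ctrl.trace(thing, camera): "mask" (384x512 bool, what is visible of it) and "bbox" ([left, top, right, bottom] in pixels, round what is visible of it).
- ctrl.spot_point(thing, camera): "pixel" ([row, column] in pixels: a listed point, or the origin of a listed thing).
The state is a dict: "clock": time; "joint_pos": joint angles; "qvel": joint speeds; "tau": joint torques, N m; "tool_pos": TCP position; "orientation": TCP orientation; "force": force on the tool from outside, world axes, zero at the start; "moment": the same for the moment, N m; "opening": finger opening in m; "gripper_force": force on a finger pad.
Only numpy, scipy, OpenCV 4.12 (cv2) and the standard library are available. Lean on these libraries where they do the work, as an engineer would, in place of code of your own. Each camera call takes 0.05 s, during which the arm holds its last target. There are 200 camera calls.

## Task

Each of the two painting trays should have one paint dish and one brush lying flat in it, but each has only one of the two so far. Take the spare dish that stands on the table, set it down with its bowl under the spout of the paint pump, press the pump fully down and let it come up again (never pump beside the bowl), then set the dish, without tipping or dropping it, in the tray that lacks a dish, and lay the spare brush in the tray that lacks a brush. Leave the dish and brush already laid, and everything else on the table, where they are.

Things in the scene. Friction and masses are not known exactly. Their poses are not given: they have to be found in the camera images.
- tray_left: Green plastic tray on the robot's left (+y), fixed. Outside 210 (x) by 240 (y) by 18 mm high, walls and floor 5 mm thick. Origin: centre of its underside. It holds either the laid dish or the laid brush, in its outer (+y) half; the other half is free.
- tray_right: The same tray on the robot's right (-y), fixed; same sizes. It holds the other laid thing, in its outer (-y) half. Origin: centre of its underside.
- dish: Spare paint dish, white plastic, standing on the table outside the trays: a round open bowl (84 mm across the rim, 34 mm high, wall 4 mm) with a straight bar handle, 164 mm long in all. Origin: middle of its length, on the underside; the bowl is towards +x, the handle towards -x. About 0.14 kg.
- dish_bowl (a point): Centre of the spare dish's bowl, on its underside (40 mm along +x from the dish's origin).
- dish_handle (a point): Where to grip the spare dish's handle: 50 mm along -x from the dish's origin, 21 mm above its underside. The handle runs along x from -82 to 0 mm, is 18 mm wide (y), and its bar lies from 11 to 31 mm above the underside.
- brush: Spare flat paint brush, 170 mm long, lying on the table outside the trays. Wooden handle 18 mm wide, 16 mm high, from -85 to +25 mm along x, then a metal ferrule 24 mm wide and dark bristles 26 mm wide up to +85 mm. Origin: middle of its length, on the underside; bristles towards +x. About 0.06 kg.
- laid_dish: Dish of the same shape as the spare one, already laid in one of the trays (which one varies). Same origin and axes as the spare dish. Leave it.
- laid_brush: Brush of the same shape as the spare one, already laid in the other tray. Same origin and axes as the spare brush. Leave it.
- bottle: Paint bottle fixed to the table: 72 mm across, shoulders at 105 mm, neck 36 mm across up to 145 mm. Origin: centre of its underside. The spout above it points along the bottle's -x axis.
- pump_top (a point): Centre of the top of the pump's round cap (48 mm across, 15 mm thick), on the bottle's axis, 190 mm above the table when up. Press here straight down.
- nozzle (a point): Tip of the spout (14 mm thick bar at 171 to 185 mm above the table, its end bent down): 95 mm along -x from the bottle's axis, 151 mm above the table when up; it moves down with the cap.
- pump (a joint): Pump travel in m: 0 up, 0.015 fully down. Sprung: starts to move at about 3 N, fully down at about 10 N.
- jar_a: Closed paint jar with a black lid, 52 mm across, 75 mm high. Origin: centre of its underside. A bystander.
- jar_b: Closed paint jar with a white lid, 52 mm across, 75 mm high. Origin: centre of its underside. A bystander.
- mug: White mug with one handle, 72 mm across, 85 mm high. Origin: centre of its underside. A bystander.
- glue: Glue bottle, 48 mm across, 130 mm high. Origin: centre of its underside. A bystander.
- sponge: Sponge, 60 by 100 by 30 mm. Origin: centre of its underside. A bystander.
- block: Wooden toy block, 50 mm. Origin: centre of its underside. A bystander.
Not all that is in view belongs to the job. What is shaped like the dish but pink is not meant.

How it is judged (in metres and radians):
On the way, in this order (a step that is already met when the one before it is completed fails the run):
1. the spare dish stands released on the table with its bowl under the spout, the pump up (horizontal distance between dish_bowl and nozzle below 0.03 m and height (world z) of dish below 0.006 m and angle between dish's own z axis and vertical below 0.06 rad and contact force between the fingers and dish below 0.05 N and value of joint pump below 0.003 m), for 0.2 s.
2. the pump is pressed fully down with the bowl under the spout (horizontal distance between dish_bowl and nozzle below 0.03 m and value of joint pump above 0.012 m), for 0.05 s.
3. the pump has come up again, the bowl still under the spout (horizontal distance between dish_bowl and nozzle below 0.03 m and value of joint pump below 0.003 m), for 0.1 s.
At the end, for the whole second after the job is handed in: Spare dish in the tray with the laid brush, spare brush in the tray with the laid dish: centres inside the walls, flat on the tray floor (tilt under 0.06 rad, underside under 11 mm above the table), released, at rest; laid things still in their trays, pump up (under 3 mm) (((x of laid_brush in the frame of tray_left between -0.1 and 0.1 m and y of laid_brush in the frame of tray_left between -0.115 and 0.115 m and x of laid_dish in the frame of tray_right between -0.1 and 0.1 m and y of laid_dish in the frame of tray_right between -0.115 and 0.115 m and x of dish in the frame of tray_left between -0.1 and 0.1 m and y of dish in the frame of tray_left between -0.115 and 0.115 m and x of brush in the frame of tray_right between -0.1 and 0.1 m and y of brush in the frame of tray_right between -0.115 and 0.115 m) or (x of laid_brush in the frame of tray_right between -0.1 and 0.1 m and y of laid_brush in the frame of tray_right between -0.115 and 0.115 m and x of laid_dish in the frame of tray_left between -0.1 and 0.1 m and y of laid_dish in the frame of tray_left between -0.115 and 0.115 m and x of dish in the frame of tray_right between -0.1 and 0.1 m and y of dish in the frame of tray_right between -0.115 and 0.115 m and x of brush in the frame of tray_left between -0.1 and 0.1 m and y of brush in the frame of tray_left between -0.115 and 0.115 m)) and angle between each of dish, brush's own z axis and vertical below 0.06 rad and height (world z) of each of dish, brush below 0.011 m and linear speed of each of dish, brush below 0.02 m/s and value of joint pump below 0.003 m); the robot touches nothing.
It fails at once if paint is pumped with the spout not over the bowl (pump more than 6 mm down, bowl centre over 36 mm from under the nozzle) (value of joint pump above 0.006 m and horizontal distance between dish_bowl and nozzle above 0.036 m).
It fails at once if the spare dish is tipped by more than 0.5 rad (angle between dish's own z axis and vertical above 0.5 rad).
It fails at once if the spare dish is dropped (moving faster than 0.6 m/s out of the fingers) (contact force between the fingers and dish below 0.05 N and linear speed of dish above 0.6 m/s).
It fails at once if a laid thing is moved by more than 25 mm (distance of any of laid_dish, laid_brush from where it was at the start of the episode above 0.025 m).
It fails at once if a bystander is moved by more than 30 mm or tipped over (distance of any of jar_a, jar_b, mug, glue, sponge, block from where it was at the start of the episode above 0.03 m or angle between any of jar_a, jar_b, mug, glue, sponge, block's own z axis and vertical above 0.5 rad).
It also fails if it takes over 72 s, if anything falls off the work surface, if the arm or the gripper's body presses on something with over 40 N, if the wrist force passes 120 N, or if a joint passes its speed limit or range.

## Working session

There is one attempt and no reset: what is moved stays moved. The work goes in short steps, Python scripts to look and compute and a tool call to move; the robot and the scene stay as the last step left them, time stands still between calls to the robot, and variables do not carry over. Pictures are saved under pics/ and viewed, at most 10 in all, crops included, and the job is handed in when it is done.

Besides the shell and the picture viewer there is one more tool, called after "Emit:" by a JSON object that holds its "fn" and its "kwargs". send_rows: Moves the arm, as the interface text tells. Its arguments: {"type":"object","properties":{"increments":{"type":"array"},"jaw":{"type":"number"}},"required":["increments"]}

```bash
mkdir -p pics; cat > h.py <<'E'
import numpy as np, cv2
from plant import ctrl
def cam(n):
    c=ctrl.calibration(n); return c
def Rm(c):
    a=np.array(c['attitude'],float)
    if a.shape==(3,3): return a
    from scipy.spatial.transform import Rotation as R
    return R.from_euler('xyz',a,degrees=True).as_matrix()
def ray(c,row,col):
    K=np.array(c['mtx']); d=np.array([(col-K[0,2])/K[0,0],(row-K[1,2])/K[1,1]]); u=d.copy()
    for _ in range(20): u=d/(1+c['k1']*(u@u))
    v=Rm(c)@np.array([u[0],-u[1],-1]); return np.array(c['eye']),v/np.linalg.norm(v)
def onz(c,row,col,z):
    e,v=ray(c,row,col); return e+v*(z-e[2])/v[2]
def proj(c,p):
    q=Rm(c).T@(np.array(p)-np.array(c['eye'])); u=np.array([q[0],-q[1]])/-q[2]
    u=u*(1+c['k1']*(u@u)); K=np.array(c['mtx']); return [K[1,1]*u[1]+K[1,2],K[0,0]*u[0]+K[0,2]]
def tri(c1,p1,c2,p2):
    A=np.zeros((3,3));b=np.zeros(3);rs=[ray(c1,*p1),ray(c2,*p2)]
    for e,v in rs:
        M=np.eye(3)-np.outer(v,v);A+=M;b+=M@e
    x=np.linalg.solve(A,b); return x,max(np.linalg.norm(np.cross(x-e,v)) for e,v in rs)
E
cat > a.py <<'E'
from h import *
np.set_printoptions(precision=3,suppress=True)
o=ctrl.get_obs(); print(o['clock'],o['tool_pos'],o['orientation'],ctrl.grasp_offset)
for n in('scene','top'):
    im=ctrl.snapshot(n); cv2.imwrite(f'pics/{n}0.png',cv2.resize(im[:,:,::-1],(800,600),interpolation=cv2.INTER_CUBIC)); cv2.imwrite(f'{n}raw.png',im[:,:,::-1]); print(n,ctrl.calibration(n))
C={n:cam(n) for n in('scene','top')}
for t in['tray_left','tray_right','dish','dish_bowl','dish_handle','brush','bottle','pump_top','nozzle','jar_a','mug','glue','sponge','block']:
    for n in C:
        for r in ctrl.spot_point(t,n)[:5]: print(t,n,round(r['conf'],2),np.array(r['pixel']),onz(C[n],*r['pixel'],{'dish_handle':.021,'pump_top':.19,'nozzle':.151}.get(t,0)))
E
python3 a.py
```

```text
0.0 [0.222 0.637 0.226] [179.907  -0.008 -19.247] 0.0188
scene {'mtx': array([[423.314,   0.   , 255.509],
       [  0.   , 423.314, 191.827],
       [  0.   ,   0.   ,   1.   ]]), 'k1': 0.043877463666951874, 'eye': array([1.083, 0.481, 1.204]), 'attitude': array([ 34.227,  -0.829, 130.895])}
top {'mtx': array([[431.516,   0.   , 259.507],
       [  0.   , 431.516, 192.349],
       [  0.   ,   0.   ,   1.   ]]), 'k1': -0.09391055435599349, 'eye': array([0.369, 0.013, 1.534]), 'attitude': array([  6.313,   0.104, -91.156])}
tray_left scene 0.92 [296.3 304.4] [0.639 0.309 0.   ]
tray_left scene 0.33 [136.4 137.4] [ 0.556 -0.538  0.   ]
tray_left top 0.65 [167.9 180.1] [0.634 0.297 0.   ]
tray_left top 0.43 [177.3 265.9] [ 0.593 -0.012  0.   ]
tray_left top 0.41 [143.9 265.6] [ 0.715 -0.014  0.   ]
tray_right scene 0.66 [182.1 166.4] [ 0.627 -0.301  0.   ]
tray_right scene 0.3 [136.3 139.5] [ 0.55  -0.532  0.   ]
tray_right top 0.74 [166.4 348.1] [ 0.627 -0.31   0.   ]
tray_right top 0.69 [169.4 160.1] [0.63 0.37 0.  ]
dish scene 0.95 [212.1 367.7] [0.267 0.292 0.   ]
dish scene 0.95 [1
[... 1884 characters left out ...]
0.94 [277.7 226.7] [0.747 0.097 0.   ]
jar_a scene 0.63 [238.5 180.4] [ 0.747 -0.104  0.   ]
jar_a top 0.73 [133.7 288. ] [ 0.752 -0.096  0.   ]
jar_a top 0.46 [133.7 235.4] [0.755 0.095 0.   ]
mug scene 0.93 [304.1 384.5] [0.503 0.498 0.   ]
mug top 0.71 [206.6 124. ] [0.497 0.501 0.   ]
glue scene 0.65 [134.9 139.1] [ 0.547 -0.539  0.   ]
glue top 0.64 [185.8 411.2] [ 0.552 -0.538  0.   ]
glue top 0.2 [207.5 125.8] [0.494 0.494 0.   ]
sponge scene 0.58 [270.4 371.7] [0.437 0.414 0.   ]
sponge top 0.85 [221.9 147.3] [0.441 0.415 0.   ]
block scene 0.53 [135.  184.9] [ 0.433 -0.411  0.   ]
block top 0.83 [220.2 377.3] [ 0.43  -0.407  0.   ]
block top 0.43 [166.3 369.1] [ 0.626 -0.387  0.   ]
```

View pics/top0.png

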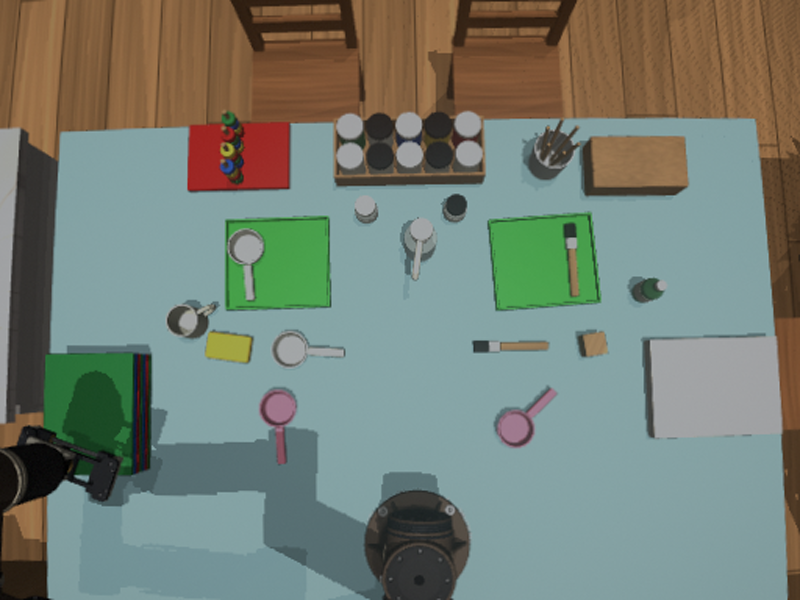

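View pics/scene0.png

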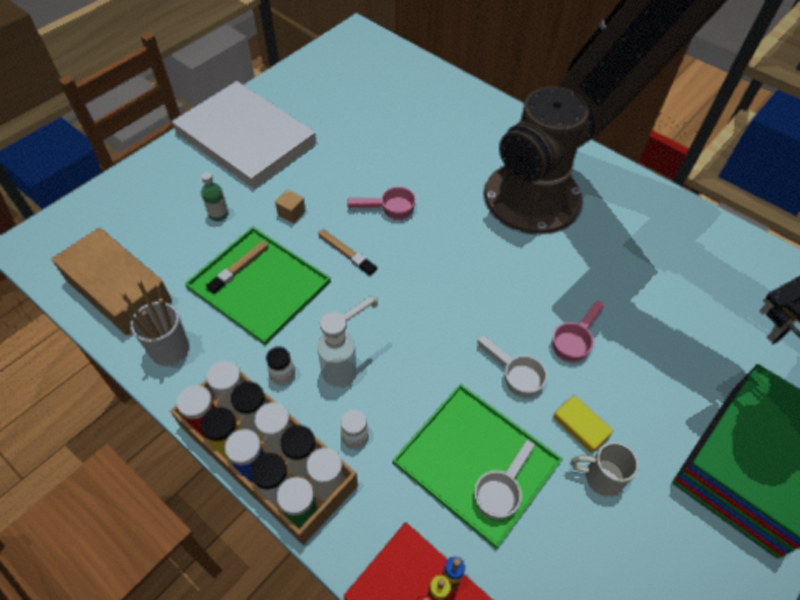

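The pictures (800x600) show these objects that could be mistaken for the targets:
- **Dishes, top view:** the white one on the table at (290,348), the white one laid in the left tray at (246,247), and pink ones at (278,405) and (515,425). I choose the white one at (290,348).
- **Brushes, top view:** one on the table at (510,346) and one laid in the right tray at (572,258). I choose the one at (510,346).
- **Where they go:** the dish goes to the right tray and the brush to the left tray.

Next I fit the poses by silhouette in both views.

```bash
cat > fit.py <<'E'
from h import *
from scipy.optimize import minimize
def cyl(r0,r1,z0,z1,x=0):
    a=np.linspace(0,2*np.pi,24,endpoint=False)
    return np.array([[x+r*np.cos(t),r*np.sin(t),z] for r,z in((r0,z0),(r1,z1)) for t in a])
def box(x0,x1,w,z0,z1): return np.array([[x,y,z] for x in(x0,x1) for y in(-w/2,w/2) for z in(z0,z1)])
M={'dish':[cyl(.038,.042,0,.034,.04),box(-.082,0,.018,.011,.031)],
 'brush':[box(-.085,.025,.018,0,.016),box(.025,.05,.024,0,.016),box(.05,.085,.026,0,.014)],
 'bottle':[cyl(.036,.036,0,.105),cyl(.036,.018,.105,.11),cyl(.018,.018,.105,.145),cyl(.024,.024,.175,.19),cyl(.01,.01,.145,.175),box(-.095,0,.014,.171,.185),box(-.1,-.088,.012,.151,.171)],
 'tray':[np.array([[x,y,z] for x in(-.105,.105) for y in(-.12,.12) for z in(0,.018)])]}
S=4
def sil(c,m,p):
    im=np.zeros((384*S,512*S),np.uint8);cs,sn=np.cos(p[2]),np.sin(p[2]);R=np.array([[cs,-sn,0],[sn,cs,0],[0,0,1]])
    for part in m:
        P=part@R.T+[p[0],p[1],p[3] if len(p)>3 else 0]
        uv=np.array([proj(c,q)[::-1] for q in P]); cv2.fillConvexPoly(im,cv2.convexHull(np.round((uv+.5)*S).astype(np.int32)),1)
    return im
def near(name,camn,xy,zc=.02):
    c=cam(camn);t=proj(c,[*xy,zc]);best=None
    for r in ctrl.trace(name,camn):
        b=r['bbox']; d=np.hypot((b[0]+b[2])/2-t[1],(b[1]+b[3])/2-t[0])
        if d<25 and(best is None or d<best[0]): best=(d,r)
    return best and best[1]['mask']
def fit(model,masks,p0):
    C={n:cam(n) for n in masks}; big={n:cv2.resize(m.astype(np.uint8),None,fx=S,fy=S,interpolation=cv2.INTER_NEAREST) for n,m in masks.items()}
    def f(p):
        s=0
        for n in big:
            a=sil(C[n],M[model],p); s+=1-(a&big[n]).sum()/max(1,(a|big[n]).sum())
        return s/len(big)
    p0=np.array(p0,float); d=np.array([.01,.01,.1,.01])[:len(p0)]
    sx=np.vstack([p0]+[p0+d*np.eye(len(p0))[i] for i in range(len(p0))])
    for _ in range(2):
        r=minimize(f,sx[0],method='Nelder-Mead',options=dict(initial_simplex=sx,xatol=2e-4,fatol=1e-4,maxiter=150))
        sx=np.vstack([r.x]+[r.x-d/2*np.eye(len(p0))[i] for i in range(len(p0))])
    return r.x,1-r.fun
def show(p): return np.round([*p[:2],np.degrees(p[2]),*p[3:]],4)
E
cat > b.py <<'E'
from fit import *
for n in('scene','top'): ctrl.snapshot(n)
rows=[]
for nm,mod,xy,yaw,zc in[('dish','dish',(.436,.24),1.4,.02),('brush','brush',(.424,-.21),1.57,.01),('bottle','bottle',(.66,-.02),-.1,.1),('tray_left','tray',(.635,.3),0,0),('tray_right','tray',(.627,-.305),0,0),('dish','dish',(.62,.375),1.57*0+.0,.02),('brush','brush',(.62,-.385),0,.02)]:
    mk={n:m for n in('scene','top') if(m:=near(nm,n,xy,zc)) is not None}
    if not mk: print(nm,xy,'none');continue
    for z in ([],[0.0]) if nm in('dish','brush') and len(mk)==2 else ([],):
        p,q=fit(mod,mk,[*xy,yaw,*z]); print(nm,list(mk),show(p),round(q,3))
    rows.append((mod,p))
import pickle;pickle.dump(rows,open('rows.p','wb'))
im=cv2.imread('topraw.png');im=cv2.resize(im,None,fx=4,fy=4,interpolation=cv2.INTER_CUBIC)
for mod,p in rows:
    cs,_=cv2.findContours(sil(cam('top'),M[mod],p),0,2);cv2.drawContours(im,cs,-1,(0,0,255),1)
crop=im[130*4:245*4,145*4:375*4];cv2.imwrite('pics/crop1.png',cv2.resize(crop,(800,400)))
E
python3 b.py
```

```text
dish ['scene', 'top'] [ 0.4291  0.2359 85.1934] 0.888
dish ['scene', 'top'] [ 4.28800e-01  2.35400e-01  8.54728e+01 -1.90000e-03] 0.891
brush ['scene', 'top'] [ 0.4317 -0.2194 90.3268] 0.714
brush ['scene', 'top'] [ 4.30800e-01 -2.21200e-01  8.90843e+01 -5.50000e-03] 0.728
bottle ['scene', 'top'] [ 0.6661 -0.0222 -8.9894] 0.911
tray_left ['scene', 'top'] [0.6338 0.3065 0.7547] 0.829
tray_right ['scene', 'top'] [ 0.6249 -0.3071  3.5223] 0.873
dish (0.62, 0.375) none
brush (0.62, -0.385) none
```

View pics/crop1.png

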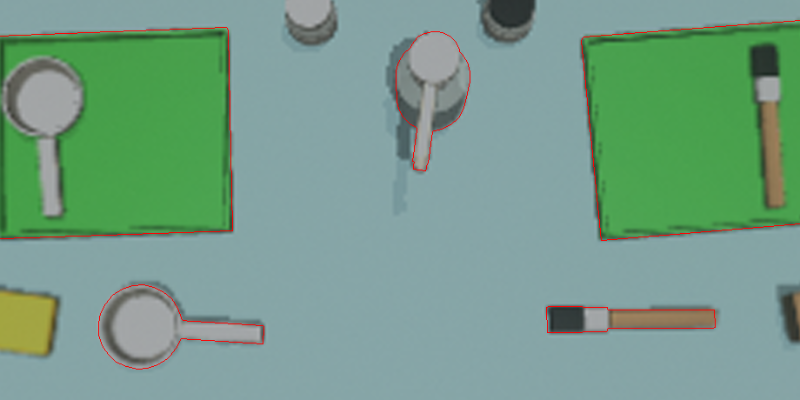

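The crop confirms the spare dish is white, with its bowl at crop pixel (140,326) and handle to the right. The model outlines fit the dish, brush, bottle and trays well.

| Item | Position (m) | Yaw |
|---|---|---|
| Dish | (0.429, 0.2355) | 85.3° |
| Brush | (0.431, -0.220) | 90° |
| Nozzle | about (0.573, -0.008) | |
| Right tray | (0.625, -0.307) | 3.5° |
| Left tray | (0.634, 0.306) | 0.8° |

The fitted heights are near 0, as they should be.

Emit:
{"fn": "send_rows", "kwargs": {"increments": [[[0.25, -0.5, 0, -0.2], [0.5, -1, 0, -0.4], [0.5, -1, 0, -0.4], [0.5, -1, 0, -0.4], [0.5, -1, 0, -0.4]]], "jaw": 0.5}}

```text
clock: 2.92
tool_pos: [0.3234, 0.4352, 0.2273]
orientation: [-180.0, 0.0, -53.8]
force: [-0.5, -0.2, 0.4]
opening: 0.0462
gripper_force: 0.0
```

Emit:
{"fn": "send_rows", "kwargs": {"increments": [[[0.25, -0.5, 0, -0.2], [0.5, -1, 0, -0.478], [0.5, -1, 0, -0.478], [0.5, -1, 0, -0.478], [0.5, -1, 0, -0.478], [0.5, -1, 0, -0.478]]]}}

```text
clock: 3.68
tool_pos: [0.4226, 0.238, 0.2267]
orientation: [-180.0, 0.0, -94.6]
force: [0.4, 0.2, 0.4]
opening: 0.0439
gripper_force: 0.0
```

Emit:
{"fn": "send_rows", "kwargs": {"increments": [[[0.013, -0.255, 0, 0], [0.013, -0.255, -0.3, 0], [0.013, -0.255, -0.6, 0], [0.013, -0.255, -0.8, 0], [0.013, -0.255, -0.8, 0]]]}}

```text
clock: 4.3
tool_pos: [0.4233, 0.1858, 0.0643]
orientation: [179.8, -0.3, -94.6]
force: [0.7, -0.2, 1.2]
opening: 0.044
gripper_force: 0.0
```

```bash
cat > c.py <<'E'
from fit import *
for n in('scene','top'):
    im=ctrl.snapshot(n);c=cam(n);r,q=proj(c,[.427,.2,.03]);a,b=int(r)-45,int(q)-60
    cr=cv2.resize(np.ascontiguousarray(im[a:a+90,b:b+120,::-1]),(400,300),interpolation=cv2.INTER_CUBIC)
    globals()[n]=cr
cv2.imwrite('pics/c2.png',np.hstack([scene,top]));print(ctrl.get_obs()['tool_pos'])
E
python3 c.py
```

```text
[0.42553652 0.18758071 0.06746277]
```

View pics/c2.png

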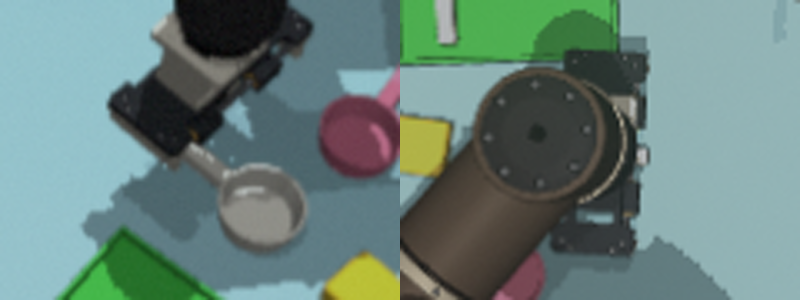

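The handle end at (642,155) and the bowl at (262,205) show the white dish lying centred between the fingers. I go down and grip.

Emit:
{"fn": "send_rows", "kwargs": {"increments": [[[0, 0, -0.1, 0], [0, 0, -0.2, 0], [0, 0, -0.305, 0], [0, 0, -0.305, 0], [0, 0, -0.305, 0]]]}}

```text
clock: 5.03
tool_pos: [0.426, 0.1875, 0.0072]
orientation: [-179.9, 0.1, -94.7]
force: [-0.6, 0.8, -0.7]
opening: 0.0441
gripper_force: 0.0
```

Emit:
{"fn": "send_rows", "kwargs": {"increments": [[[0, 0, 0, 0], [0, 0, 0, 0], [0, 0, 0, 0], [0, 0, 0, 0], [0, 0, 0, 0], [0, 0, 0, 0]]], "jaw": 0}}

```text
clock: 5.78
tool_pos: [0.4252, 0.1863, 0.0057]
orientation: [-180.0, 0.0, -94.7]
force: [1.2, 0.5, 2.2]
opening: 0.0181
gripper_force: 29.8
```

Emit:
{"fn": "send_rows", "kwargs": {"increments": [[[0, 0, 0.1, 0], [0, 0, 0.2, 0], [0, 0, 0.3, 0], [0, 0, 0.3, 0]]]}}

```text
clock: 6.28
tool_pos: [0.4254, 0.1867, 0.0663]
orientation: [-179.9, 0.1, -94.7]
force: [0.2, 0.9, -2.0]
opening: 0.0178
gripper_force: 30.0
```

Emit:
{"fn": "send_rows", "kwargs": {"increments": [[[0, 0, 0, -0.12], [0, 0, 0, -0.24], [0, -0.1, 0, -0.36], [0.05, -0.2, 0, -0.48], [0.1, -0.3, 0, -0.6], [0.15, -0.4, 0, -0.72], [0.2, -0.5, 0, -0.84], [0.25, -0.6, 0, -0.96], [0.27, -0.7, 0, -0.993], [0.28, -0.8, 0, -0.993], [0.29, -0.97, 0, -0.993], [0.29, -0.97, 0, -0.993]]]}}

```text
clock: 7.78
tool_pos: [0.4817, -0.0096, 0.064]
orientation: [-180.0, -0.2, 179.8]
force: [0.1, 0.9, -3.0]
opening: 0.0176
gripper_force: 30.0
```

```bash
cat > d.py <<'E'
from fit import *
import sys
nm,x,y,yaw,z=sys.argv[1],*map(float,sys.argv[2:6])
c={}
for n in('scene','top'):
    ctrl.snapshot(n);m=near(nm,n,(x,y),z+.02)
    if m is not None:c[n]=m
for n in [list(c),['scene'],['top']]:
    k={a:c[a] for a in n if a in c}
    if k:
        p,q=fit(nm,k,[x,y,np.radians(yaw)]) if z==0 else fit(nm,k,[x,y,np.radians(yaw),z])
        print(list(k),show(p),round(q,3), 'bowl',np.round(p[:2]+.04*np.array([np.cos(p[2]),np.sin(p[2])]),4))
print(ctrl.get_obs()['tool_pos'],ctrl.get_obs()['orientation'])
for n in('scene','top'):
    for r in ctrl.spot_point('nozzle',n)[:1]: globals()[n]=r['pixel'];print(n,r)
print(tri(cam('scene'),scene,cam('top'),top))
E
python3 d.py dish 0.533 -0.008 0 0.06
```

```text
['scene'] [ 0.5356 -0.01    3.9166  0.0583] 0.735 bowl [ 0.5755 -0.0073]
['scene'] [ 0.5356 -0.01    3.9166  0.0583] 0.735 bowl [ 0.5755 -0.0073]
[ 0.48273356 -0.00742536  0.06497717] [-1.79986352e+02 -5.19999436e-02  1.79970208e+02]
scene {'pixel': [191.4, 238.2], 'conf': 0.97}
top {'pixel': [176.3, 266.9], 'conf': 0.73}
(array([ 0.57168266, -0.01199191,  0.16321783]), np.float64(0.0008932387258724375))
```

The bowl sits at about (0.574, -0.008) and the nozzle at (0.572, -0.010), so they agree. I lower the dish and release it.

Emit:
{"fn": "send_rows", "kwargs": {"increments": [[[0, 0, -0.08, 0], [0, 0, -0.16, 0], [0, 0, -0.24, 0], [0, 0, -0.28, 0], [0, 0, -0.3, 0], [0, 0, -0.3, 0], [0, 0, -0.3, 0]]]}}

```text
clock: 8.95
tool_pos: [0.4835, -0.0075, 0.006]
orientation: [180.0, 0.1, 180.0]
force: [-0.1, 1.0, -3.3]
opening: 0.0176
gripper_force: 30.0
```

Emit:
{"fn": "send_rows", "kwargs": {"increments": [[[0, 0, 0, 0], [0, 0, 0, 0], [0, 0, 0, 0], [0, 0, 0, 0], [0, 0, 0, 0]]], "jaw": 0.5}}

```text
clock: 9.57
tool_pos: [0.4831, -0.0077, 0.0056]
orientation: [-180.0, 0.0, 180.0]
force: [-0.3, -0.4, 0.9]
opening: 0.0436
gripper_force: 0.0
```

Emit:
{"fn": "send_rows", "kwargs": {"increments": [[[0, 0, 0.2, 0], [0, 0, 0.4, 0], [-0.05, 0, 0.7, 0], [-0.1, 0, 1, 0], [-0.1, 0, 1, 0], [-0.1, 0, 1, 0], [-0.1, 0, 1, 0]]]}}

```text
clock: 10.45
tool_pos: [0.4624, -0.0079, 0.2043]
orientation: [-180.0, -0.1, 180.0]
force: [-0.3, -0.4, 0.1]
opening: 0.0437
gripper_force: 0.0
```

```bash
python3 d.py dish 0.533 -0.008 0 0; python3 -c "
from fit import *
im=ctrl.snapshot('scene');cv2.imwrite('pics/s3.png',cv2.resize(np.ascontiguousarray(im[100:300,100:367,::-1]),(800,600)))"
```

```text
['scene'] [ 0.5318 -0.0088 -1.2996] 0.929 bowl [ 0.5718 -0.0097]
['scene'] [ 0.5318 -0.0088 -1.2996] 0.929 bowl [ 0.5718 -0.0097]
[ 0.46276551 -0.00786523  0.20462011] [-1.79954795e+02 -1.09108454e-01  1.79956882e+02]
scene {'pixel': [195.1, 236.9], 'conf': 0.97}
top {'pixel': [176.2, 265.9], 'conf': 0.65}
(array([ 0.57565767, -0.01091866,  0.14835537]), np.float64(0.0014346797784197628))
```

View pics/s3.png

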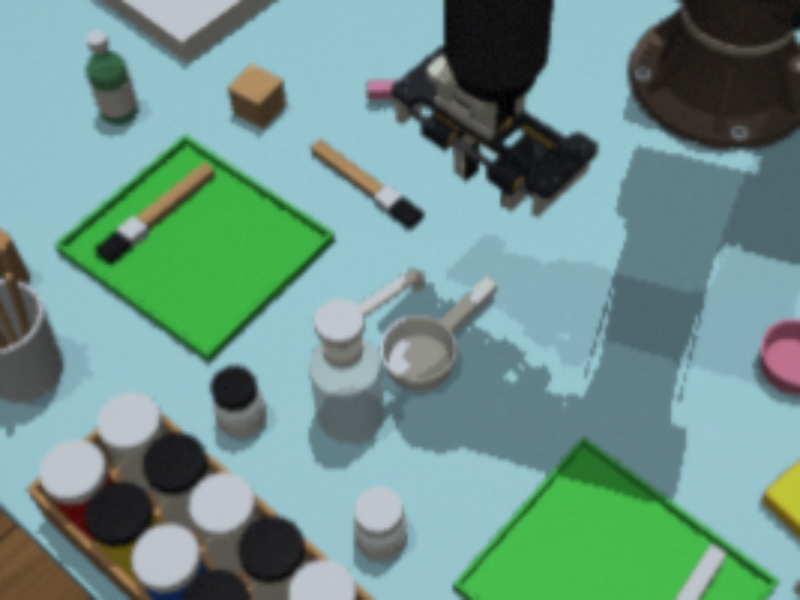

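The scene view shows the dish standing with its bowl at (420,350) under the spout tip at (420,280). Next I shut the fingers and go above the cap.

Emit:
{"fn": "send_rows", "kwargs": {"increments": [[[0, 0, 0.2, 0], [0, 0, 0.2, 0], [0.2, -0.02, 0.2, 0], [0.4, -0.04, 0.2, 0], [0.6, -0.06, 0.2, 0], [0.8, -0.07, 0.2, 0], [1, -0.075, 0.2, 0], [1, -0.075, 0.2, 0], [1, -0.075, 0.2, 0]]], "jaw": 0}}

```text
clock: 11.92
tool_pos: [0.6626, -0.0228, 0.2445]
orientation: [-180.0, -0.1, 179.9]
force: [-0.5, 0.4, 1.2]
opening: 0.0009
gripper_force: 0.0
```

Emit:
{"fn": "send_rows", "kwargs": {"increments": [[[0.02, 0, -0.08, 0], [0.02, 0, -0.16, 0], [0.02, 0, -0.22, 0], [0.02, 0, -0.22, 0]]]}}

```text
clock: 12.42
tool_pos: [0.6661, -0.0228, 0.2001]
orientation: [-180.0, -0.1, 180.0]
force: [-0.8, 0.2, 0.1]
opening: 0.0004
gripper_force: 0.0
```

Emit:
{"fn": "send_rows", "kwargs": {"increments": [[[0, 0, -0.04, 0], [0, 0, -0.07, 0], [0, 0, -0.09, 0], [0, 0, -0.11, 0], [0, 0, -0.12, 0], [0, 0, -0.125, 0], [0, 0, -0.125, 0], [0, 0, -0.125, 0]]]}}

```text
clock: 13.42
tool_pos: [0.6673, -0.0227, 0.178]
orientation: [-180.0, 0.1, 180.0]
force: [-2.9, 1.0, 7.8]
opening: 0.0004
gripper_force: 4.1
```

Emit:
{"fn": "send_rows", "kwargs": {"increments": [[[0, 0, -0.015, 0], [0, 0, -0.03, 0], [0, 0, -0.04, 0], [0, 0, -0.04, 0], [0, 0, -0.04, 0]]]}}

```text
clock: 14.05
tool_pos: [0.6677, -0.0227, 0.175]
orientation: [-180.0, 0.3, -179.9]
force: [-14.8, 4.4, 34.1]
opening: 0.0005
gripper_force: 17.3
```

The pump is on its stop: force rose sharply to 34 N at z = 0.175. I let it come up.

Emit:
{"fn": "send_rows", "kwargs": {"increments": [[[0, 0, 0.03, 0], [0, 0, 0.08, 0], [0, 0, 0.14, 0], [0, 0, 0.25, 0], [0, 0, 0.4, 0], [0, 0, 0.4, 0], [0, 0, 0.4, 0], [0, 0, 0.4, 0]]]}}

```text
clock: 15.05
tool_pos: [0.6665, -0.0228, 0.2474]
orientation: [-180.0, -0.1, 180.0]
force: [-0.5, 0.2, 0.2]
opening: 0.0004
gripper_force: 0.0
```

Emit:
{"fn": "send_rows", "kwargs": {"increments": [[[-0.2, 0.02, 0, 0], [-0.4, 0.04, 0, 0], [-0.6, 0.06, 0, 0], [-0.8, 0.07, 0, 0], [-0.92, 0.075, 0, 0], [-0.92, 0.075, 0, 0], [-0.92, 0.075, 0, 0], [-0.92, 0.075, 0, 0]]], "jaw": 0.5}}

```text
clock: 16.05
tool_pos: [0.4835, -0.0077, 0.2481]
orientation: [-180.0, -0.0, 179.9]
force: [-0.7, -0.6, -0.2]
opening: 0.0437
gripper_force: 0.0
```

```bash
python3 d.py dish 0.533 -0.008 0 0
```

```text
['scene'] [ 0.5323 -0.0092  0.443 ] 0.924 bowl [ 0.5723 -0.0089]
['scene'] [ 0.5323 -0.0092  0.443 ] 0.924 bowl [ 0.5723 -0.0089]
[ 0.4832922  -0.00777788  0.24817081] [-1.79981838e+02 -4.60330332e-02  1.79941733e+02]
scene {'pixel': [192.7, 236.5], 'conf': 0.55}Traceback (most recent call last):
  File "d.py", line 16, in <module>
    print(tri(cam('scene'),scene,cam('top'),top))
                                            ^^^
NameError: name 'top' is not defined
```

Emit:
{"fn": "send_rows", "kwargs": {"increments": [[[0, 0, -0.25, 0], [0, 0, -0.5, 0], [0, 0, -0.75, 0], [0, 0, -0.95, 0], [0, 0, -0.95, 0]]]}}

```text
clock: 16.98
tool_pos: [0.481, -0.0085, 0.0562]
orientation: [-179.9, -0.3, 179.9]
force: [0.1, 0.1, 1.3]
opening: 0.0437
gripper_force: 0.0
```

Emit:
{"fn": "send_rows", "kwargs": {"increments": [[[0, 0, -0.1, 0], [0, 0, -0.2, 0], [0, 0, -0.26, 0], [0, 0, -0.26, 0], [0, 0, -0.26, 0]]]}}

```text
clock: 17.6
tool_pos: [0.4838, -0.0075, 0.0075]
orientation: [180.0, 0.1, 180.0]
force: [-0.2, 0.0, 0.5]
opening: 0.0435
gripper_force: 0.0
```

Emit:
{"fn": "send_rows", "kwargs": {"increments": [[[0, 0, 0, 0], [0, 0, 0, 0], [0, 0, 0, 0], [0, 0, 0, 0], [0, 0, 0, 0], [0, 0, 0, 0]]], "jaw": 0}}

```text
clock: 18.35
tool_pos: [0.4831, -0.0077, 0.0066]
orientation: [180.0, 0.0, 180.0]
force: [-1.6, 0.1, 3.0]
opening: 0.0176
gripper_force: 30.0
```

Emit:
{"fn": "send_rows", "kwargs": {"increments": [[[0, 0, 0.1, 0], [0, 0, 0.2, 0], [0, 0, 0.25, 0], [0, 0, 0.25, 0]]]}}

```text
clock: 18.85
tool_pos: [0.4832, -0.0076, 0.0568]
orientation: [180.0, 0.0, 180.0]
force: [-0.5, 1.1, -1.8]
opening: 0.0176
gripper_force: 30.0
```

Emit:
{"fn": "send_rows", "kwargs": {"increments": [[[0, -0.08, 0, 0], [0, -0.2, 0, 0], [0, -0.35, 0, 0], [0, -0.5, 0, 0], [0, -0.65, 0, 0], [0, -0.8, 0, 0], [0, -0.92, 0, 0], [0, -1, 0, 0], [0, -1, 0, 0]]]}}

```text
clock: 19.98
tool_pos: [0.4823, -0.2088, 0.0558]
orientation: [180.0, -0.1, 179.9]
force: [-0.7, 0.5, -2.4]
opening: 0.0177
gripper_force: 30.0
```

Emit:
{"fn": "send_rows", "kwargs": {"increments": [[[0.08, -0.06, 0, 0.01], [0.18, -0.12, 0, 0.02], [0.28, -0.18, 0, 0.03], [0.38, -0.24, 0, 0.041], [0.445, -0.285, 0, 0.041], [0.445, -0.285, 0, 0.041], [0.445, -0.285, 0, 0.041]]]}}

```text
clock: 20.85
tool_pos: [0.5712, -0.2643, 0.0562]
orientation: [180.0, -0.1, -176.5]
force: [-0.5, 0.5, -2.0]
opening: 0.018
gripper_force: 30.0
```

```bash
python3 d.py dish 0.622 -0.262 3.5 0.05 2>&1 | head -4; python3 -c "
from fit import *
for n in('scene','top'):
    im=ctrl.snapshot(n);r,q=proj(cam(n),[.622,-.3,.03]);a,b=int(r)-75,int(q)-100
    globals()[n]=cv2.resize(np.ascontiguousarray(im[a:a+150,b:b+200,::-1]),(400,300),interpolation=cv2.INTER_CUBIC)
cv2.imwrite('pics/t4.png',np.hstack([scene,top]))"
```

```text
['scene'] [ 0.6213 -0.2607  3.3905  0.0509] 0.811 bowl [ 0.6613 -0.2584]
['scene'] [ 0.6213 -0.2607  3.3905  0.0509] 0.811 bowl [ 0.6613 -0.2584]
[ 0.57167754 -0.2643977   0.05675172] [ 1.79996339e+02  2.52415336e-03 -1.76504076e+02]
scene {'pixel': [194.5, 236.0], 'conf': 0.93}
```

View pics/t4.png

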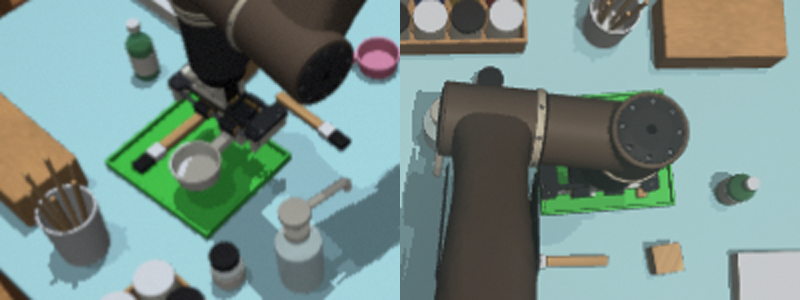

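The dish, with its bowl at (195,165) in the left crop, hangs over the free half of the right tray, clear of the laid brush. I lower it.

Emit:
{"fn": "send_rows", "kwargs": {"increments": [[[0, 0, -0.06, 0], [0, 0, -0.12, 0], [0, 0, -0.17, 0], [0, 0, -0.2, 0], [0, 0, -0.215, 0], [0, 0, -0.223, 0], [0, 0, -0.223, 0], [0, 0, -0.223, 0]]]}}

```text
clock: 22.25
tool_pos: [0.5723, -0.2648, 0.0123]
orientation: [-180.0, 0.0, -176.5]
force: [0.5, -0.5, -1.7]
opening: 0.0177
gripper_force: 30.0
```

Emit:
{"fn": "send_rows", "kwargs": {"increments": [[[0, 0, 0, 0], [0, 0, 0, 0], [0, 0, 0, 0], [0, 0, 0, 0], [0, 0, 0, 0]]], "jaw": 0.45}}

```text
clock: 22.88
tool_pos: [0.5721, -0.2647, 0.012]
orientation: [180.0, 0.0, -176.5]
force: [-0.4, 0.2, 0.5]
opening: 0.0393
gripper_force: 0.0
```

Emit:
{"fn": "send_rows", "kwargs": {"increments": [[[0, 0, 0.1, 0], [0, 0, 0.25, 0], [0, 0, 0.5, 0], [0, 0, 0.75, 0], [0, 0, 0.75, 0], [0, 0, 0.75, 0]]]}}

```text
clock: 23.62
tool_pos: [0.5717, -0.2646, 0.1619]
orientation: [180.0, 0.0, -176.5]
force: [-1.0, -0.5, -0.4]
opening: 0.0394
gripper_force: 0.0
```

Emit:
{"fn": "send_rows", "kwargs": {"increments": [[[-0.1, 0, 0, 0.12], [-0.2, 0.03, 0, 0.24], [-0.3, 0.06, 0, 0.36], [-0.4, 0.09, 0, 0.48], [-0.5, 0.12, 0, 0.6], [-0.6, 0.15, 0, 0.72], [-0.705, 0.175, 0, 0.84], [-0.705, 0.175, 0, 0.96], [-0.705, 0.175, 0, 1], [-0.705, 0.175, 0, 1], [-0.705, 0.175, 0, 1]]], "jaw": 0.5}}

```text
clock: 25.0
tool_pos: [0.4306, -0.2297, 0.1612]
orientation: [179.9, 0.0, -90.7]
force: [0.1, -0.1, -0.8]
opening: 0.0437
gripper_force: 0.0
```

```bash
python3 d.py brush 0.431 -0.220 90 0 2>&1 | head -4;python3 d.py dish 0.622 -0.261 3.5 0.005 2>&1 | head -3; python3 -c "
from fit import *
for n in('scene','top'):
    im=ctrl.snapshot(n);r,q=proj(cam(n),[.5,-.25,.03]);a,b=int(r)-75,int(q)-100
    globals()[n]=cv2.resize(np.ascontiguousarray(im[a:a+150,b:b+200,::-1]),(400,300),interpolation=cv2.INTER_CUBIC)
cv2.imwrite('pics/t5.png',np.hstack([scene,top]))"
```

```text
[ 0.43096743 -0.22973459  0.1617846 ] [ 1.79978862e+02  1.90646018e-03 -9.06081446e+01]
scene {'pixel': [193.0, 235.1], 'conf': 0.73}
top {'pixel': [176.1, 263.6], 'conf': 0.6}
(array([ 0.57752718, -0.00804226,  0.16317066]), np.float64(0.007353730657912386))
['scene', 'top'] [ 6.2040e-01 -2.6290e-01  4.2376e+00  3.1000e-03] 0.853 bowl [ 0.6603 -0.26  ]
['scene'] [ 6.2090e-01 -2.6230e-01  4.4697e+00  3.9000e-03] 0.903 bowl [ 0.6608 -0.2592]
['top'] [ 0.6187 -0.2624  3.3039  0.0113] 0.802 bowl [ 0.6586 -0.2601]
```

View pics/t5.png

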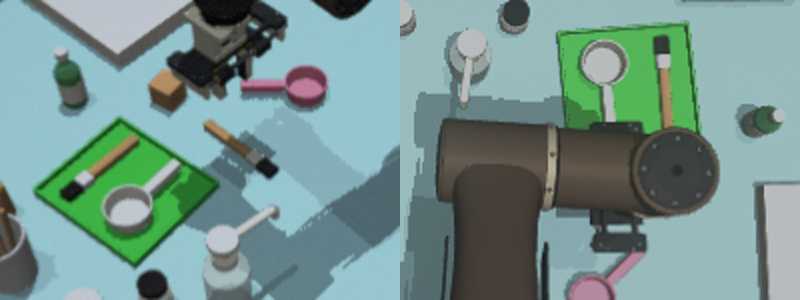

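The dish lies flat in the right tray, with its bowl at (128,207) in the left crop. The spare brush at (240,150) has not moved. I go down for it.

Emit:
{"fn": "send_rows", "kwargs": {"increments": [[[0, 0, -0.25, 0], [0, 0, -0.5, 0], [0, 0, -0.65, 0], [0, 0, -0.73, 0], [0, 0, -0.77, 0], [0, 0, -0.79, 0], [0, 0, -0.79, 0], [0, 0, -0.79, 0]]]}}

```text
clock: 26.7
tool_pos: [0.4315, -0.2298, 0.0046]
orientation: [-179.9, -0.0, -90.6]
force: [-0.1, 0.0, 0.5]
opening: 0.0443
gripper_force: 0.0
```

Emit:
{"fn": "send_rows", "kwargs": {"increments": [[[0, 0, 0, 0], [0, 0, 0, 0], [0, 0, 0, 0], [0, 0, 0, 0], [0, 0, 0, 0], [0, 0, 0, 0]]], "jaw": 0}}

```text
clock: 27.45
tool_pos: [0.4311, -0.2297, 0.0041]
orientation: [-180.0, -0.0, -90.6]
force: [-0.9, 0.1, 2.6]
opening: 0.0178
gripper_force: 30.0
```

Emit:
{"fn": "send_rows", "kwargs": {"increments": [[[0, 0, 0.1, 0], [0, 0, 0.25, 0], [0, 0, 0.4, 0], [0, 0, 0.5, 0], [0, 0, 0.5, 0]]]}}

```text
clock: 28.08
tool_pos: [0.4319, -0.2298, 0.1052]
orientation: [-179.8, -0.0, -90.6]
force: [0.3, -0.7, -1.6]
opening: 0.0178
gripper_force: 30.0
```

Emit:
{"fn": "send_rows", "kwargs": {"increments": [[[0, 0.1, 0, 0], [0, 0.3, 0, 0], [0, 0.5, 0, 0], [0, 0.7, 0, 0], [0, 0.9, 0, 0], [0, 1, 0, 0], [0, 1, 0, 0]]]}}

```text
clock: 28.95
tool_pos: [0.4305, -0.0288, 0.1031]
orientation: [179.9, -0.0, -90.5]
force: [0.9, -0.1, -0.1]
opening: 0.0177
gripper_force: 30.0
```

Emit:
{"fn": "send_rows", "kwargs": {"increments": [[[0, 0.2, 0, 0], [0, 0.4, 0, -0.1], [0, 0.6, 0, -0.2], [0, 0.8, 0, -0.3], [0, 1, 0, -0.4], [0, 1, 0, -0.5], [0, 1, 0, -0.5]]]}}

```text
clock: 29.82
tool_pos: [0.4307, 0.1696, 0.1031]
orientation: [180.0, -0.1, -133.5]
force: [0.5, 0.2, -0.9]
opening: 0.0177
gripper_force: 30.0
```

Emit:
{"fn": "send_rows", "kwargs": {"increments": [[[0, 0.1, 0, -0.1], [0, 0.2, 0, -0.2], [0, 0.3, 0, -0.3], [0.1, 0.4, 0, -0.4], [0.25, 0.408, 0, -0.53], [0.4, 0.408, 0, -0.53], [0.6, 0.408, 0, -0.53], [0.8, 0.408, 0, -0.53], [0.97, 0.408, 0, -0.53], [0.97, 0.408, 0, -0.53], [0.97, 0.408, 0, -0.53]]]}}

```text
clock: 31.2
tool_pos: [0.6244, 0.2505, 0.103]
orientation: [-180.0, -0.1, -179.1]
force: [-0.2, -0.2, 0.7]
opening: 0.0176
gripper_force: 30.0
```

```bash
python3 -c "
from fit import *
print(ctrl.get_obs()['tool_pos'],ctrl.get_obs()['orientation'][2])
for n in('scene','top'):
    im=ctrl.snapshot(n);r,q=proj(cam(n),[.63,.28,.03]);a,b=min(int(r)-75,234),int(q)-100
    globals()[n]=cv2.resize(np.ascontiguousarray(im[a:a+150,b:b+200,::-1]),(400,300),interpolation=cv2.INTER_CUBIC)
cv2.imwrite('pics/t6.png',np.hstack([scene,top]))"
```

```text
[0.62443267 0.25052826 0.10302693] -179.0647807210887
```

View pics/t6.png

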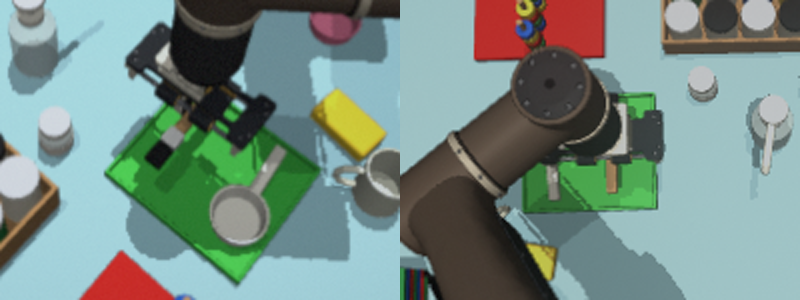

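The brush, with its bristles at (165,150), is above the free inner half of the left tray, clear of the laid dish at (240,215). I lower it and release.

Emit:
{"fn": "send_rows", "kwargs": {"increments": [[[0, 0, -0.12, 0], [0, 0, -0.24, 0], [0, 0, -0.34, 0], [0, 0, -0.42, 0], [0, 0, -0.45, 0], [0, 0, -0.465, 0], [0, 0, -0.465, 0], [0, 0, -0.465, 0]]]}}

```text
clock: 32.3
tool_pos: [0.6254, 0.2521, 0.0116]
orientation: [180.0, 0.0, -179.1]
force: [-0.4, -1.0, 0.5]
opening: 0.0175
gripper_force: 30.0
```

Emit:
{"fn": "send_rows", "kwargs": {"increments": [[[0, 0, 0, 0], [0, 0, 0, 0], [0, 0, 0, 0], [0, 0, 0, 0], [0, 0, 0, 0]]], "jaw": 0.45}}

```text
clock: 32.92
tool_pos: [0.625, 0.2519, 0.0109]
orientation: [-180.0, -0.0, -179.1]
force: [-0.7, -0.2, 0.1]
opening: 0.0393
gripper_force: 0.0
```

Emit:
{"fn": "send_rows", "kwargs": {"increments": [[[0, 0, 0.1, 0], [0, 0, 0.3, 0], [0, 0, 0.6, 0], [0, 0, 0.9, 0], [-0.4, 0, 1, 0], [-0.8, 0, 1, 0], [-0.8, 0, 1, 0], [-0.8, 0, 1, 0], [-0.8, 0, 1, 0]]]}}

```text
clock: 34.05
tool_pos: [0.4654, 0.2522, 0.2114]
orientation: [180.0, 0.0, -179.1]
force: [0.4, -0.0, 0.4]
opening: 0.0397
gripper_force: 0.0
```

```bash
python3 d.py brush 0.634 0.2505 0.8 0.005 2>&1 | head -3; python3 -c "
from fit import *
im=ctrl.snapshot('scene')
cv2.imwrite('pics/t7.png',cv2.resize(np.ascontiguousarray(im[...,::-1]),(800,600)))"
```

```text
['scene', 'top'] [6.3310e-01 2.5200e-01 1.2157e+00 1.0000e-03] 0.843 bowl [0.673  0.2528]
['scene'] [0.6359 0.2524 1.2947 0.0064] 0.863 bowl [0.6759 0.2533]
['top'] [0.6301 0.251  2.011  0.0074] 0.83 bowl [0.6701 0.2524]
```

View pics/t7.png

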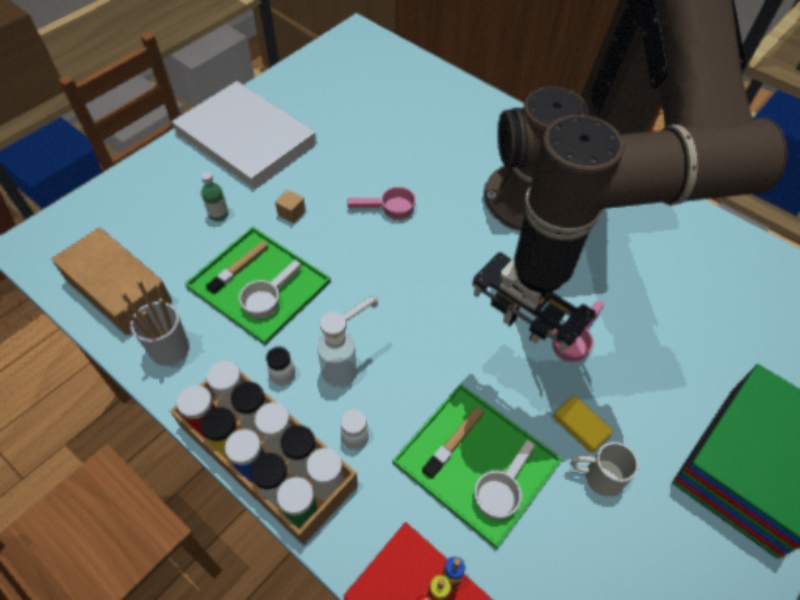

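The brush lies flat in the left tray at (452,440), the dish in the right tray at (262,298), and everything else is unmoved. I hand the job in.

```bash
python3 -c "
from plant import ctrl
print(ctrl.close_job())"
```

```text
the job is handed in; nothing more can be done
None
```

The dish was filled with one full pump press and set in the right tray, the spare brush was laid in the left tray, and the job is handed in at about 34 s; the hand-in call returned no verdict.

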